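Function-test the emergency stop of the laser engraver on a dormitory desk

ROBOT

A 6-joint arm with a two-finger parallel gripper is mounted at the origin on the work surface. World frame = base frame: x ahead of the robot, y to its left, z up, the work surface at z = 0. Lengths are in m, angles in degrees, forces in N, time in s.
With the tool pointing down it reaches from about 0.3 to 0.775 m from the base axis. Payload 14.6 kg.
Tool frame: the origin (TCP) lies midway between the tips of the shut fingers; the grasp point (between the pads) lies manip.grasp_offset behind it (manip.grasp_offset is the distance from the TCP to the grasp point, in m); z points along the fingers, y is the direction in which the jaws open and shut (so a half turn about z gives the same grasp; the last joint's range is limited). The gripper opens to 85 mm and grips with 20 to 120 N. Pads are 22 mm wide; open, the fingers measure 114 mm over their backs; the gripper's body (76 mm by 85 mm) begins 54 mm behind the grasp point. The pads swing forward as they close: fully open they stand 13 mm farther back than shut.
Start: joints at [61.501, 17.183, 87.147, -0, 75.671, -3.816], TCP at [0.23, 0.5, 0.209] pointing down, gripper open.
Joint ranges: [-173.82, 173.82], [-45.26, 126.66], [13.44, 144.39], [-59.66, 239.66], [0, 175.72], [-146.38, 146.38]. Speed limits (degrees/s): [127.2, 127.2, 147.25, 180, 180, 180].

INTERFACE

Orientations are given as a 3x3 rotation matrix whose columns are the frame's x, y, z axes.
In Python, from cell import manip gives the robot as it stands. The module is installed in compiled form; this text tells all that it offers.
- The arm moves only by the tool apply_moves, never from a script. Its argument "plan" is a list of rows, each a list of 3 entries, a list of its own where there are three numbers: the shift along the world's x, y, z in mm, then the turn about the world's z in rad, then the finger opening in mm, from 0 to 85.4. A call has 1 to 8 rows; each row is the pose to reach, as a shift and turn from the pose commanded when the call began; what a row does not reach only later rows make up. A row lasts 1/12 s, in which the tool goes at most 41.7 mm and 7.16 degrees, less where a joint would pass 70% of its speed; a pose out of reach is approached as far as the arm can. A call with a gripper value outside its range is refused whole. The fingers move at their own pace and stop on an object; the grip force is fixed at half the most. Time passes only in rows, so rows that repeat a pose let the fingers close. It gives the time, the measured TCP pose, the force and the opening at its end, in the units of the state.
- manip.state(): the state, without advancing time (a new reading comes with each control period).
- manip.snapshot(name): name is "scene" or "top" or "wrist"; returns the picture (420x560x3 uint8, red, green, blue); there is no depth.
- manip.camera_params(name): a dict with "K" (3x3 intrinsics, pixels), "R" (3x3) and "t" (3): a world point X has camera coordinates R X + t. Camera axes: x right, y down, z forward; pixel columns grow to the right and rows downward; lengths in m; the calibration is good to about 2 mm. A picture is of the moment at which its call begins: read the wrist's pose just before it. camera_params takes no time and is no camera call; for the wrist camera it gives the pose at the moment of the call.
- manip.close_job(): hands the job in, once; it reports no verdict.
The state is a dict: "t": time; "joints": joint angles; "joint_vel": joint speeds; "joint_torque": joint torques, N m; "tool_pos": TCP position; "tool_rot": TCP orientation; "force": force on the tool from outside, world axes, zero at the start; "wrist_torque": the same for the moment, N m; "gripper_width": opening from 0.0 (shut) to 1.0 (fully open).
Only numpy, scipy, OpenCV 4.12 (cv2) and the standard library are available. Lean on these libraries where they do the work, as an engineer would, in place of code of your own. Each camera call takes 0.05 s, during which the arm holds its last target.

TASK

Before a job, test the emergency stop of the desktop laser engraver: push the red mushroom button down with a fingertip until it latches, and take the finger right off it for a moment so that it is seen to stay in by itself. Then, without squeezing it, push one of its lobes round clockwise, as the white arrows show, until the latch lets go and the button springs back up, and leave it up and untouched. The mug, the bottle and the stack of coasters stay standing where they are.

Things in the scene. Friction and masses are not known exactly. Their poses are not given: they have to be found in the camera images.
- engraver: Desktop laser engraver, fixed in a run. Origin on the desk under the stop button's axis; x from the box's front to the engraver, y left, z up. Its grey control box (x and y within 60 and 65 mm) is 60 mm high. The aluminium frame behind is 400 x 400 mm, 58 mm high, x from 62 mm, y +85 to -315 mm; gantry and laser head, 147 mm high, stand beyond x = 310 mm.
- stop_axis (a point): Fixed point where the upright axis of the stop button meets the flat top of the control box, 60 mm above the desk; axes as the engraver's. On the box's top are only the button, a flat yellow disc under it (radius 36 mm, 2 mm thick), a black bezel (radius 16 mm, 8 mm high) round its stem, and flat screws and a small lamp (3 mm high) in the corners.
- stop_top (a point): Centre of the flat top of the red mushroom button, 94 mm above the desk when up; moves and turns with it. Seen from above: a disc of radius 21 mm with four rounded lobes (radius 8 mm, centred 20 mm from the axis, 56 mm over two) at 45, 135, 225, 315 degrees from this point's x axis. The lobes reach from 6 to 18 mm below this point.
- stop_head: The red mushroom button (the part pressed and turned). Origin on its axis, 34 mm below stop_top, axes as that point's. Latched down, its lobes are 10 to 22 mm above the box's top, and up 16 to 28 mm: a fingertip 5 to 8 mm above the box can stand beside a lobe, between two of them, outside the disc, in both cases.
- stop_press (a joint): Travel of the button in m: 0 up, grows as it is pushed down, full stop at 0.0075. Spring 4 N when up, 8 N when down; pushing it fully down takes about 9 N. Pushed to the stop it latches, and when let go it rests at about 0.006. It cannot be pulled out of the latch.
- stop_twist (a joint): Turn of the button in rad: 0 at rest, grows clockwise seen from above, stop at 1.2; none anticlockwise. Spring back to 0: 0.014 N m at 0, 0.044 at 0.75. Latched down, turning it past about 0.7 frees the latch and it springs up; the finger gone, it turns back to 0.
- mug: White ceramic mug, 76 mm across at the rim, with a handle that reaches 65 mm from its centre, 88 mm high, loose on the desk beside the engraver; origin at the centre of its underside.
- bottle: Pink plastic lotion bottle with a white cap, 50 mm across and 115 mm high, loose on the desk; origin at the centre of its underside.
- coasters: Stack of four round coasters in cork and light wood, moving as one piece, 90 mm across and 32 mm high, loose on the desk; origin at the centre of its underside.
There are look-alikes about, which are no part of the job. There is more than one size of the mug; the job needs the middle-sized.

How it is judged (in metres and radians):
On the way, in this order (a step that is already met when the one before it is completed fails the run):
1. the button has been pushed in and stays latched down by itself, with nothing touching it (value of joint stop_press above 0.005 m and contact force between stop_head and the fingers below 0.3 N and contact force between stop_head and the arm below 0.3 N), for 0.2 s.
2. the button has been turned clockwise by 0.45 rad or more (value of joint stop_twist above 0.45 rad).
3. the latch has let go and the button has sprung up (value of joint stop_press below 0.0015 m), for 0.1 s.
At the end, for the whole second after the job is handed in: The button is up (within 1.5 mm) and turned back to rest (within 0.15 rad) after having been latched and released; the mug, bottle and coasters are upright and within 20 mm of where they stood (value of joint stop_press below 0.0015 m and value of joint stop_twist below 0.15 rad and distance of each of mug, bottle, coasters from where it was at the start of the episode below 0.02 m and angle between each of mug, bottle's own z axis and vertical below 0.15 rad); the robot touches nothing.
It fails at once if the mug, the bottle or the coasters are lifted, carried, pushed away (20 mm) or tipped (distance of any of mug, bottle, coasters from where it was at the start of the episode above 0.02 m or angle between any of mug, bottle's own z axis and vertical above 0.35 rad).
It fails at once if the button is worked with the gripper's body or the arm instead of the fingers (contact force between stop_head and the arm above 2 N).
It fails at once if the button is squeezed hard (over 25 N) while it is turned (value of joint stop_twist between 0.15 and 0.6 rad and contact force between stop_head and the fingers above 25 N).
It also fails if it takes over 51 s, if anything falls off the work surface, if the arm or the gripper's body presses on something with over 40 N, if the wrist force passes 120 N, or if a joint passes its speed limit or range.

## Working session

There is one attempt and no reset: what is moved stays moved. The work goes in short steps, Python scripts to look and compute and a tool call to move; the robot and the scene stay as the last step left them, time stands still between calls to the robot, and variables do not carry over. Pictures are saved under pics/ and viewed, and the job is handed in when it is done.

Besides the shell and the picture viewer there is one more tool, called after "Request:" as name([rows], argument=value, ...), one row to a line, values as JSON. apply_moves: Moves the arm, as the interface text tells. Its arguments: {"type":"object","properties":{"plan":{"type":"array","items":{"type":"array"}}},"required":["plan"]}

```bash
mkdir -p pics
python3 - <<'E'
from cell import manip
import cv2
s=manip.state();print(s['t'],s['tool_pos'],s['tool_rot'],s['gripper_width'],manip.grasp_offset)
for n in ("scene","top","wrist"):
    p=manip.camera_params(n)
    print(n,p)
    cv2.imwrite(f"pics/{n}0.png",manip.snapshot(n)[:,:,::-1])
E
```

```text
0.0 [0.22957108 0.49950406 0.20891425] [[-9.08626818e-01  4.17608694e-01 -5.32684794e-04]
 [ 4.17609030e-01  9.08626245e-01 -1.02263032e-03]
 [ 5.69520737e-05 -1.15164331e-03 -9.99999335e-01]] 0.9997024756833536 0.0187
scene {'K': array([[401.18569456,   0.        , 282.0578505 ],
       [  0.        , 401.18569456, 208.69121626],
       [  0.        ,   0.        ,   1.        ]]), 'R': array([[ 0.48419289,  0.87484786,  0.01408781],
       [ 0.69095934, -0.37244106, -0.61956666],
       [-0.53677969,  0.30972387, -0.78481762]]), 't': array([-0.36368296, -0.2094678 ,  1.16210137])}
top {'K': array([[541.57834066,   0.        , 285.15432833],
       [  0.        , 541.57834066, 205.35659224],
       [  0.        ,   0.        ,   1.        ]]), 'R': array([[-1.75230448e-02, -9.99844360e-01, -2.04888996e-03],
       [-9.89646806e-01,  1.76362070e-02, -1.42436522e-01],
       [ 1.42450488e-01, -4.68244155e-04, -9.89801818e-01]]), 't': array([0.17511838, 0.45857715, 1.34420762])}
wrist {'K': array([[315.73723853,   0.        , 277.87033667],
       [  0.        , 315.73723853, 208.53946165],
       [  0.        ,   0.        ,   1.        ]]), 'R': array([[ 0.41817294,  0.90836661, -0.00122364],
       [ 0.87539108, -0.40263202,  0.26754049],
       [ 0.24253217, -0.11294936, -0.96354584]]), 't': array([-0.54907652, -0.03408724,  0.37890671])}
```

View pics/scene0.png

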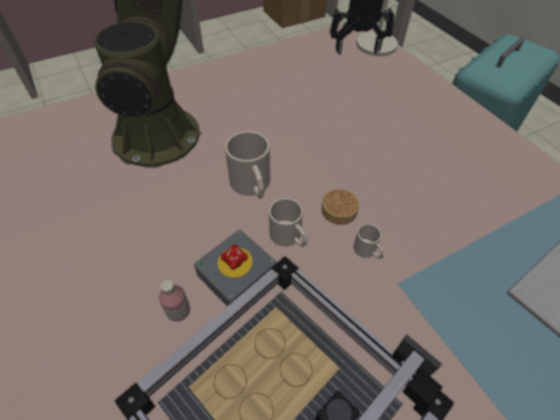

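View pics/top0.png

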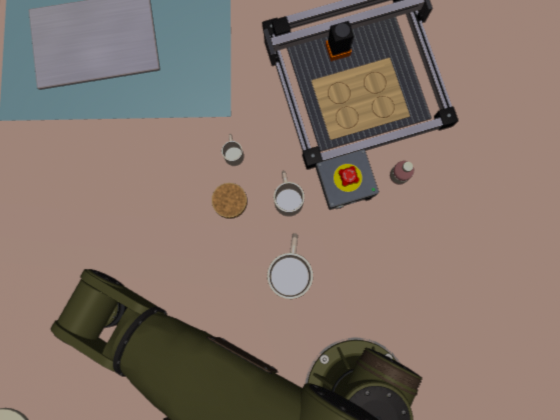

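View pics/wrist0.png

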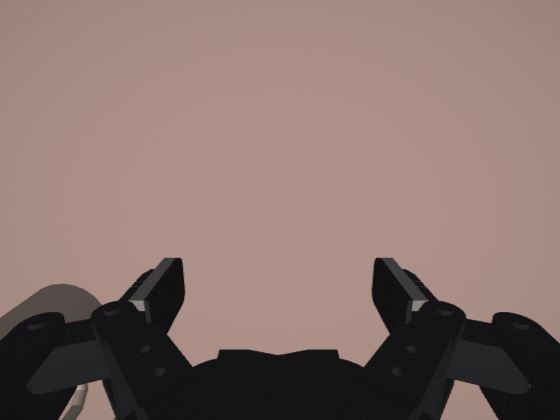

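The top view shows the red button near (348,178) on the yellow disc, with the frame above it in the picture. The middle mug is near (289,198), the bottle near (403,171) and the coasters near (229,201). Next I'll measure these.

```bash
cat > h.py <<'E'
import numpy as np,cv2
def ray(P,uv):
    d=np.linalg.inv(P['K'])@np.array([uv[0],uv[1],1.0]); R=P['R'];t=P['t']
    return -R.T@t, R.T@d
def onz(P,uv,z):
    c,d=ray(P,uv); return c+d*(z-c[2])/d[2]
def tri(Pa,a,Pb,b):
    c1,d1=ray(Pa,a);c2,d2=ray(Pb,b)
    s=np.linalg.lstsq(np.c_[d1,-d2],c2-c1,rcond=None)[0]
    p,q=c1+d1*s[0],c2+d2*s[1]
    return (p+q)/2,np.linalg.norm(p-q)
def proj(P,X):
    x=P['K']@(P['R']@np.asarray(X)+P['t']);return x[:2]/x[2]
def mask(im,kind):
    h=cv2.cvtColor(im,cv2.COLOR_BGR2HSV);H,S,V=[h[...,i].astype(int) for i in range(3)]
    if kind=='red': return (((H<8)|(H>170))&(S>170)&(V>90)).astype(np.uint8)
    if kind=='yel': return ((H>20)&(H<35)&(S>170)&(V>120)).astype(np.uint8)
    if kind=='pink': return (((H>165))&(S>70)&(S<170)).astype(np.uint8)
def blobs(m,mina=15):
    n,l,st,c=cv2.connectedComponentsWithStats(m)
    return [(st[i,4],c[i].round(1),st[i,:4]) for i in range(1,n) if st[i,4]>=mina]
E
python3 - <<'E'
from h import *
from cell import manip
for n in('scene','top'):
    im=cv2.imread(f'pics/{n}0.png');P=manip.camera_params(n)
    for k in('red','yel','pink'):
        m=mask(im,k)
        for b in blobs(m): print(n,k,b,onz(P,b[1],{'red':.09,'yel':.062,'pink':.05}[k]).round(4))
    # yellow disc: hull of red+yellow
    m=mask(im,'yel');pts=cv2.findNonZero(m);e=cv2.fitEllipse(cv2.convexHull(pts));print('yel ell',e,onz(P,e[0],.062).round(4))
    x,y=map(int,e[0]);c=im[y-50:y+50,x-60:x+60];cv2.imwrite(f'pics/{n}crop.png',cv2.resize(c,None,fx=6,fy=6,interpolation=cv2.INTER_CUBIC))
E
```

```text
scene red (np.int32(232), array([233.5, 257.3]), array([222, 246,  25,  22], dtype=int32)) [0.5305 0.0087 0.09  ]
scene yel (np.int32(328), array([235.2, 267.5]), array([219, 250,  32,  27], dtype=int32)) [0.5378 0.0067 0.062 ]
yel ell ((234.66648864746094, 262.1316833496094), (27.792217254638672, 32.2239990234375), 76.77960205078125) [0.5256 0.0111 0.062 ]
top red (np.int32(187), array([348.2, 175.6]), array([339, 167,  19,  18], dtype=int32)) [0.5244 0.0109 0.09  ]
top yel (np.int32(319), array([346.6, 178.8]), array([334, 164,  28,  28], dtype=int32)) [0.5219 0.0119 0.062 ]
top pink (np.int32(49), array([400.6, 171.3]), array([395, 165,  16,  12], dtype=int32)) [ 0.5411 -0.1269  0.05  ]
yel ell ((347.35888671875, 177.34730529785156), (27.28917121887207, 27.88649559020996), 124.42887878417969) [0.5256 0.0098 0.062 ]
```

View pics/topcrop.png

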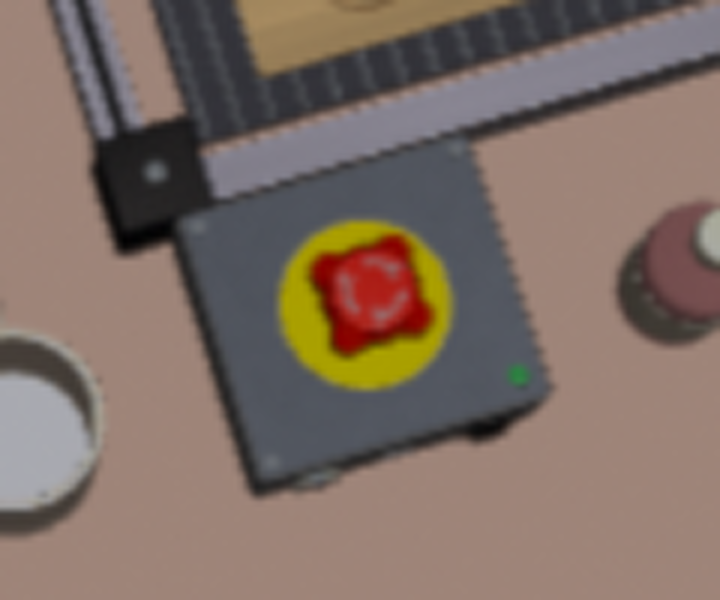

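View pics/scenecrop.png

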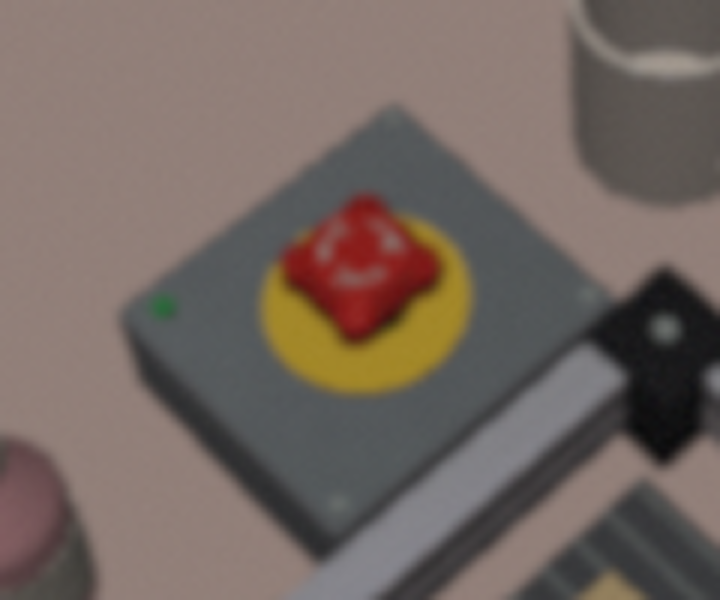

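Run:
```python
from h import *
from cell import manip
P=manip.camera_params('top')
c=dict(lf=(178,215),rf=(465,140),nl=(255,490),nr=(550,390))
W={k:onz(P,(287+x/6,127+y/6),.06) for k,(x,y) in c.items()}
for k in W:print(k,W[k].round(4))
print('ctr',sum(W.values())/4)
for a,b in(('nl','lf'),('nr','rf'),('rf','lf'),('nr','nl')):
    d=W[b]-W[a];print(a,b,np.linalg.norm(d).round(4),np.degrees(np.arctan2(d[1],d[0])).round(1))
ctr=np.array([.5256,.0105])
for x,y in[(325,268),(395,243),(420,318),(348,340)]:
    p=onz(P,(287+x/6,127+y/6),.082)[:2]-ctr;print(p.round(4),np.hypot(*p).round(4),np.degrees(np.arctan2(p[1],p[0])).round(1))
for n,uv,z in(('mug',(289,197),.088),('bottle cap',(408,167),.115),('coaster',(229,200),.032)):print(n,onz(P,uv,z).round(3))
```

```text
lf [0.5646 0.0857 0.06  ]
rf [ 0.5947 -0.0361  0.06  ]
nl [0.4474 0.0567 0.06  ]
nr [ 0.4873 -0.0674  0.06  ]
ctr [0.5234958  0.00973798 0.06      ]
nl lf 0.1207 13.9
nr rf 0.1119 16.3
rf lf 0.1254 103.9
nr nl 0.1304 107.8
[0.0106 0.0165] 0.0197 57.2
[ 0.0206 -0.0127] 0.0242 -31.6
[-0.011  -0.0218] 0.0245 -116.7
[-0.0197  0.0081] 0.0213 157.7
mug [0.474 0.157 0.088]
bottle cap [ 0.538 -0.131  0.115]
coaster [0.478 0.31  0.032]
```

Request:
apply_moves([
  [[20, -33, 0], 0, 0],
  [[40, -66, 0], 0, 0],
  [[60, -99, 0], 0, 0],
  [[80, -132, 0], 0, 0],
  [[100, -165, 0], 0, 0],
  [[120, -198, 0], 0, 0],
  [[140, -231, 0], 0, 0],
  [[160, -264, 0], 0, 0],
])

```text
t: 0.82
tool_pos: [0.3902, 0.234, 0.2095]
tool_rot: [[-0.909, 0.417, 0.0], [0.417, 0.909, 0.0], [-0.0, 0.0, -1.0]]
force: [1.3, 0.4, 0.0]
gripper_width: -0.002
```

Request:
apply_moves([
  [[20, -33, 0], 0, 0],
  [[40, -66, 0], 0, 0],
  [[60, -99, 0], 0, 0],
  [[80, -132, 0], 0, 0],
  [[100, -165, 0], 0, 0],
  [[120, -198, 0], 0, 0],
  [[136, -225, 0], 0, 0],
  [[136, -225, 0], 0, 0],
])

```text
t: 1.48
tool_pos: [0.5273, 0.0066, 0.2088]
tool_rot: [[-0.907, 0.421, -0.0], [0.421, 0.907, -0.001], [0.0, -0.001, -1.0]]
force: [0.6, -0.0, 0.5]
gripper_width: 0.001
```

Run:
```python
from cell import manip
import cv2,numpy as np
s=manip.state();print(s['t'],s['tool_pos'],s['tool_rot'],s['gripper_width'],s['force'],s['joints'])
p=manip.camera_params('wrist');np.savez('w1.npz',**p);print(p)
for n in ("top","wrist"):
    cv2.imwrite(f"pics/{n}1.png",manip.snapshot(n)[:,:,::-1])
```

```text
1.4833 [0.5272926  0.00655632 0.20883885] [[-9.06994953e-01  4.21141210e-01 -4.85973699e-04]
 [ 4.21141463e-01  9.06994705e-01 -6.88036455e-04]
 [ 1.51015067e-04 -8.28709267e-04 -9.99999645e-01]] 0.0013629749285270915 [ 0.60501125 -0.04260426  0.51938059] [-3.24673958e+00  1.43385199e+01  9.08544525e+01 -4.24127243e-02
  7.48325984e+01 -6.83289630e+01]
{'K': array([[315.73723853,   0.        , 277.87033667],
       [  0.        , 315.73723853, 208.53946165],
       [  0.        ,   0.        ,   1.        ]]), 'R': array([[ 0.42172826,  0.9067217 , -0.00101422],
       [ 0.87379458, -0.40611421,  0.26749633],
       [ 0.24213284, -0.11369698, -0.96355835]]), 't': array([-0.22765299, -0.49231053,  0.2511127 ])}
```

View pics/wrist1.png

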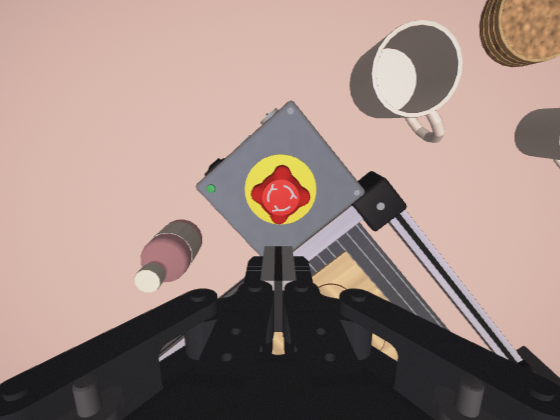

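Run:
```python
from h import *
P=dict(np.load('w1.npz'));im=cv2.imread('pics/wrist1.png')
print('cam',-P['R'].T@P['t'])
T=np.array([.52729,.00656,.2088]);X=np.array([-.907,.421,0]);Y=np.array([.421,.907,0])
print('tcp px',proj(P,T)); 
for sx in(-.011,.011):
  for sy in(-.007,.007):print(sx,sy,proj(P,T+sx*X+sy*Y).round(1))
mr=mask(im,'red');my=mask(im,'yel')
for k,m,z in(('red',mr,.085),('yel',my,.062)):
    for b in blobs(m,100):print(k,b,onz(P,b[1],z).round(4))
e=cv2.fitEllipse(cv2.convexHull(cv2.findNonZero(my)));print(e,onz(P,e[0],.062).round(4))
cr=im[140:290,200:360];cv2.imwrite('pics/wcrop1.png',cv2.resize(cr,None,fx=4,fy=4,interpolation=cv2.INTER_CUBIC))
Pt=__import__('cell').manip.camera_params('top')
```

```text
cam [0.46538334 0.03503436 0.37342211]
tcp px [278.68521866 247.14157812]
-0.011 -0.007 [266.4 265.1]
-0.011 0.007 [291.  265.1]
0.011 -0.007 [266.  228.6]
0.011 0.007 [291.4 228.5]
red (np.int32(1706), array([280.3, 194.1]), array([252, 166,  58,  58], dtype=int32)) [0.5261 0.009  0.085 ]
((271.3302917480469, 201.06837463378906), (32.72913360595703, 48.62051010131836), 146.9767608642578) [ 0.5337 -0.0044  0.062 ]
```

View pics/wcrop1.png

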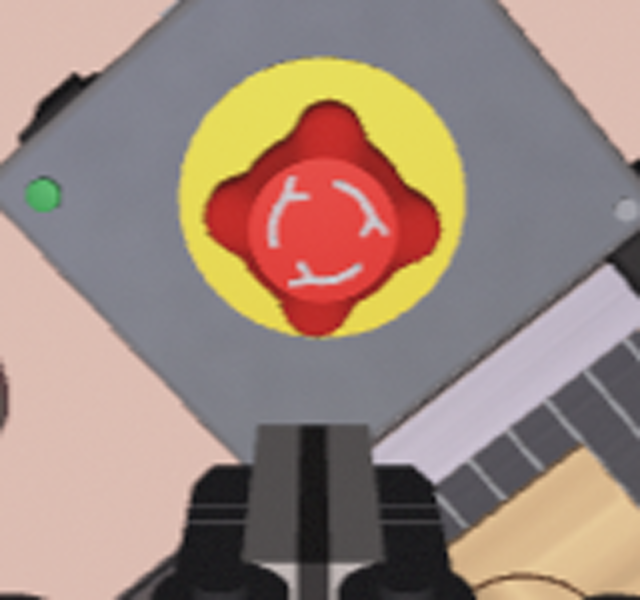

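Run:
```python
from h import *
from cell import manip
P=manip.camera_params('scene');im=manip.snapshot('scene')[:,:,::-1].copy();cv2.imwrite('pics/scene1.png',im)
T=manip.state()['tool_pos'];uv=proj(P,T);print(uv, proj(P,T+[0,0,.022]))
x,y=uv.astype(int);c=cv2.resize(im[y-80:y+50,x-80:x+80],None,fx=4,fy=4,interpolation=cv2.INTER_CUBIC)
cv2.circle(c,(int((uv[0]-x+80)*4),int((uv[1]-y+80)*4)),4,(0,255,0),-1);cv2.imwrite('pics/sc1.png',c)
```

```text
[228.0718251  219.78241448] [226.92129027 212.26652736]
```

View pics/sc1.png

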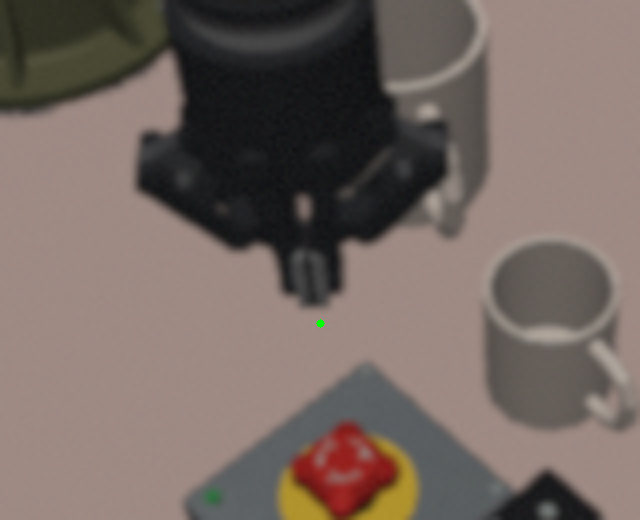

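The wrist picture puts the button at (280,194), about (0.526, 0.009), which agrees with the top view. The scene picture shows the visible tips roughly 1–2 cm above the stated TCP, so I'll find the real tip height by touch.

Request:
apply_moves([
  [[0, 0, -35], 0, 0],
  [[0, 0, -70], 0, 0],
  [[0, 0, -100], 0, 0],
  [[0, 0, -104], 0, 0],
  [[0, 0, -108], 0, 0],
  [[0, 0, -110], 0, 0],
  [[0, 0, -110], 0, 0],
  [[0, 0, -110], 0, 0],
])

```text
t: 2.3
tool_pos: [0.5264, 0.0109, 0.1011]
tool_rot: [[-0.909, 0.417, 0.002], [0.417, 0.909, -0.0], [-0.002, 0.001, -1.0]]
force: [-0.1, -0.2, -0.2]
gripper_width: 0.002
```

Run:
```python
from h import *
from cell import manip
P=manip.camera_params('scene');im=manip.snapshot('scene')[:,:,::-1].copy()
s=manip.state();T=s['tool_pos'];print(T,s['force']);uv=proj(P,T)
x,y=uv.astype(int);c=cv2.resize(im[y-60:y+40,x-70:x+70],None,fx=5,fy=5,interpolation=cv2.INTER_CUBIC)
cv2.circle(c,(int((uv[0]-x+70)*5),int((uv[1]-y+60)*5)),3,(0,255,0),-1);cv2.imwrite('pics/sc2.png',c)
```

```text
[0.52632302 0.01083671 0.10094397] [-0.26848638  0.08333979 -0.09375944]
```

View pics/sc2.png

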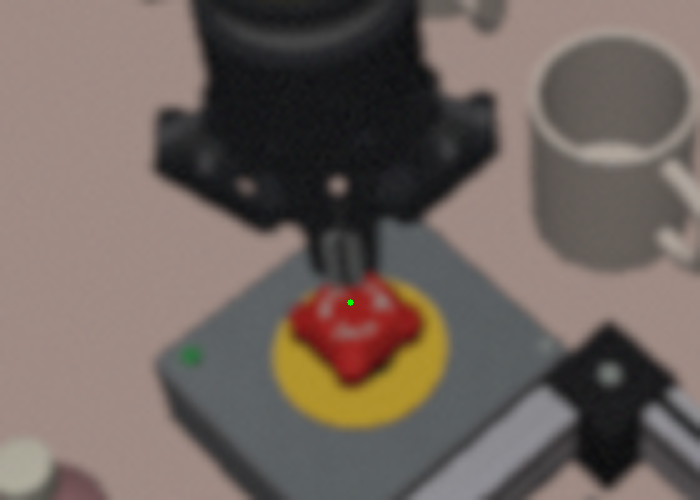

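Request:
apply_moves([
  [[0, 0, -3], 0, 0],
  [[0, 0, -6], 0, 0],
  [[0, 0, -6], 0, 0],
  [[0, 0, -6], 0, 0],
])

```text
t: 2.68
tool_pos: [0.5256, 0.0107, 0.0934]
tool_rot: [[-0.909, 0.418, -0.0], [0.418, 0.909, 0.0], [0.0, -0.0, -1.0]]
force: [-0.2, -0.6, -0.0]
gripper_width: -0.002
```

Request:
apply_moves([
  [[0, 0, -2], 0, 0],
  [[0, 0, -4], 0, 0],
  [[0, 0, -4], 0, 0],
  [[0, 0, -4], 0, 0],
])

```text
t: 3.02
tool_pos: [0.5256, 0.0107, 0.0893]
tool_rot: [[-0.909, 0.418, -0.0], [0.418, 0.909, 0.0], [0.0, -0.0, -1.0]]
force: [0.4, -0.1, 1.5]
gripper_width: 0.001
```

Request:
apply_moves([
  [[0, 0, -2], 0, 0],
  [[0, 0, -2], 0, 0],
  [[0, 0, -2], 0, 0],
])

```text
t: 3.27
tool_pos: [0.5256, 0.0107, 0.0874]
tool_rot: [[-0.909, 0.418, -0.0], [0.418, 0.909, -0.0], [0.0, -0.0, -1.0]]
force: [0.1, -0.6, -0.1]
gripper_width: 0.003
```

Request:
apply_moves([
  [[0, 0, -2], 0, 0],
  [[0, 0, -2], 0, 0],
  [[0, 0, -2], 0, 0],
])

```text
t: 3.52
tool_pos: [0.5256, 0.0108, 0.0854]
tool_rot: [[-0.909, 0.418, -0.0], [0.418, 0.909, 0.0], [0.0, -0.0, -1.0]]
force: [0.8, 0.4, -0.4]
gripper_width: -0.001
```

Request:
apply_moves([
  [[0, 0, -2], 0, 0],
  [[0, 0, -4], 0, 0],
  [[0, 0, -4], 0, 0],
  [[0, 0, -4], 0, 0],
])

```text
t: 3.85
tool_pos: [0.5256, 0.0108, 0.0813]
tool_rot: [[-0.909, 0.418, -0.0], [0.418, 0.909, 0.0], [0.0, -0.0, -1.0]]
force: [-0.3, -0.2, -0.3]
gripper_width: 0.001
```

Request:
apply_moves([
  [[0, 0, -2], 0, 0],
  [[0, 0, -2], 0, 0],
  [[0, 0, -2], 0, 0],
])

```text
t: 4.1
tool_pos: [0.5256, 0.0107, 0.0794]
tool_rot: [[-0.909, 0.418, -0.0], [0.418, 0.909, 0.0], [0.0, -0.0, -1.0]]
force: [0.2, 0.0, 1.1]
gripper_width: -0.003
```

Request:
apply_moves([
  [[0, 0, -2], 0, 0],
  [[0, 0, -2], 0, 0],
  [[0, 0, -2], 0, 0],
])

```text
t: 4.35
tool_pos: [0.5256, 0.0107, 0.0774]
tool_rot: [[-0.909, 0.418, -0.0], [0.418, 0.909, 0.0], [0.0, -0.0, -1.0]]
force: [-0.5, -0.2, 0.1]
gripper_width: -0.0
```

Run:
```python
from h import *
from cell import manip
P=manip.camera_params('scene');im=manip.snapshot('scene')[:,:,::-1].copy()
s=manip.state();T=s['tool_pos'];print(T,s['force']);uv=proj(P,T)
x,y=uv.astype(int);c=cv2.resize(im[y-60:y+40,x-70:x+70],None,fx=5,fy=5,interpolation=cv2.INTER_CUBIC)
cv2.imwrite('pics/sc3.png',c)
cv2.imwrite('pics/wrist3.png',manip.snapshot('wrist')[:,:,::-1])
```

```text
[0.52565863 0.01072471 0.07744629] [-0.26555913 -0.42830425 -0.25789975]
```

View pics/sc3.png

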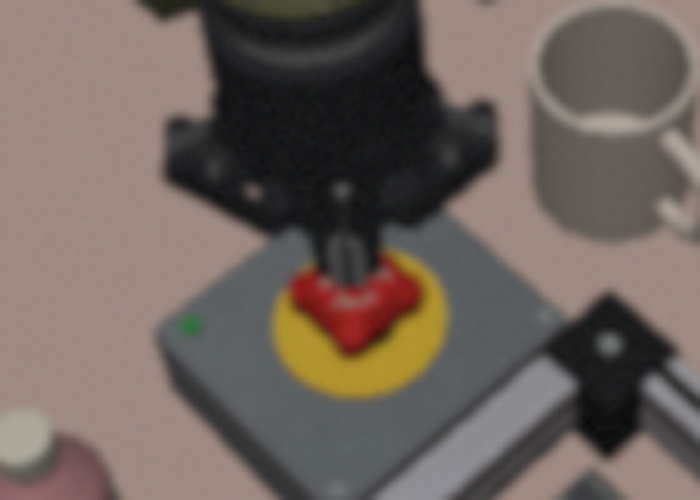

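View pics/wrist3.png

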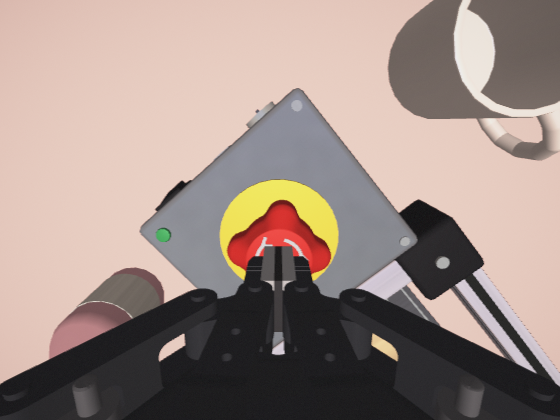

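The tip hangs just above the centre of the button and is not touching yet. I'll keep going down.

Request:
apply_moves([
  [[0, 0, -2], 0, 0],
  [[0, 0, -2], 0, 0],
  [[0, 0, -2], 0, 0],
])

```text
t: 4.7
tool_pos: [0.5256, 0.0108, 0.0753]
tool_rot: [[-0.909, 0.418, -0.0], [0.418, 0.909, 0.0], [0.0, -0.0, -1.0]]
force: [0.5, -0.4, 0.7]
gripper_width: -0.001
```

Request:
apply_moves([
  [[0, 0, -2], 0, 0],
  [[0, 0, -2], 0, 0],
  [[0, 0, -2], 0, 0],
])

```text
t: 4.95
tool_pos: [0.5256, 0.0107, 0.0733]
tool_rot: [[-0.909, 0.418, -0.0], [0.418, 0.909, 0.0], [0.0, -0.0, -1.0]]
force: [0.6, 0.8, 0.5]
gripper_width: -0.001
```

Request:
apply_moves([
  [[0, 0, -2], 0, 0],
  [[0, 0, -2], 0, 0],
  [[0, 0, -2], 0, 0],
])

```text
t: 5.2
tool_pos: [0.5259, 0.0107, 0.0717]
tool_rot: [[-0.909, 0.418, 0.0], [0.418, 0.909, -0.0], [-0.0, 0.0, -1.0]]
force: [0.7, 0.0, 4.0]
gripper_width: 0.002
```

Contact is at TCP z of about 0.072, so the real tip sits about 22 mm above the reported TCP. I'll use that offset from here and press.

Request:
apply_moves([
  [[0, 0, -3], 0, 0],
  [[0, 0, -6], 0, 0],
  [[0, 0, -7], 0, 0],
  [[0, 0, -7], 0, 0],
  [[0, 0, -7], 0, 0],
])

```text
t: 5.62
tool_pos: [0.5259, 0.0107, 0.0649]
tool_rot: [[-0.909, 0.418, 0.001], [0.418, 0.909, -0.0], [-0.001, 0.0, -1.0]]
force: [-1.4, 0.7, 7.5]
gripper_width: 0.002
```

Request:
apply_moves([
  [[0, 0, -1], 0, 0],
  [[0, 0, -1.5], 0, 0],
  [[0, 0, -1.5], 0, 0],
])

```text
t: 5.87
tool_pos: [0.5262, 0.0107, 0.0646]
tool_rot: [[-0.909, 0.418, 0.002], [0.418, 0.909, -0.0], [-0.002, 0.001, -1.0]]
force: [-6.7, -0.3, 20.2]
gripper_width: -0.002
```

A hard stop at 0.0646 with 20 N means it is fully down. That gives a tip offset of 0.0865 − 0.0646 = 21.9 mm, which agrees with the contact height. Lifting off now.

Request:
apply_moves([
  [[0, 0, 15], 0, 0],
  [[0, 0, 45], 0, 0],
  [[0, 0, 75], 0, 0],
  [[0, 0, 75], 0, 0],
  [[0, 0, 75], 0, 0],
  [[0, 0, 75], 0, 0],
  [[0, 0, 75], 0, 0],
])

```text
t: 6.45
tool_pos: [0.5251, 0.0108, 0.1368]
tool_rot: [[-0.909, 0.418, -0.002], [0.418, 0.909, 0.0], [0.002, -0.001, -1.0]]
force: [-0.4, 0.0, -0.8]
gripper_width: -0.003
```

Run:
```python
from h import *
from cell import manip
s=manip.state();print(s['t'],s['tool_pos'],s['force'],s['joints'])
P=manip.camera_params('wrist');np.savez('w4.npz',**P);im=manip.snapshot('wrist')[:,:,::-1].copy()
cv2.imwrite('pics/wrist4.png',im)
Q=manip.camera_params('scene');im2=manip.snapshot('scene')[:,:,::-1].copy();cv2.imwrite('pics/scene4.png',im2)
a=cv2.resize(im[130:280,200:360],None,fx=4,fy=4);b=im2[222:302,190:280];cv2.imwrite('pics/sc4.png',cv2.resize(b,None,fx=6,fy=6,interpolation=cv2.INTER_CUBIC))
m=mask(im,'red');print(blobs(m,100))
for z in(.082,.088,.094): 
    for c in (blobs(m,100)[0][1],):print(z,onz(P,c,z-.005))
```

```text
6.45 [0.52510972 0.01075212 0.13680408] [-0.35715101  0.0037735  -0.80317366] [-2.82274693e+00  1.82700079e+01  9.59103960e+01 -2.85139054e-04
  6.59324365e+01 -6.81381578e+01]
[(np.int32(2703), array([279.1, 214.8]), array([242, 180,  75,  66], dtype=int32))]
0.082 [0.52423525 0.01162649 0.077     ]
0.088 [0.52260747 0.01235511 0.083     ]
0.094 [0.5209797  0.01308374 0.089     ]
```

View pics/wrist4.png

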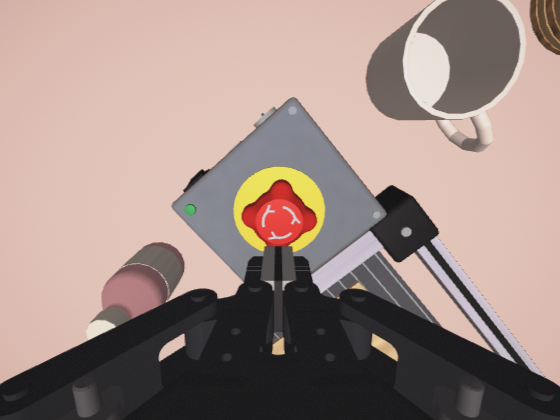

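View pics/sc4.png

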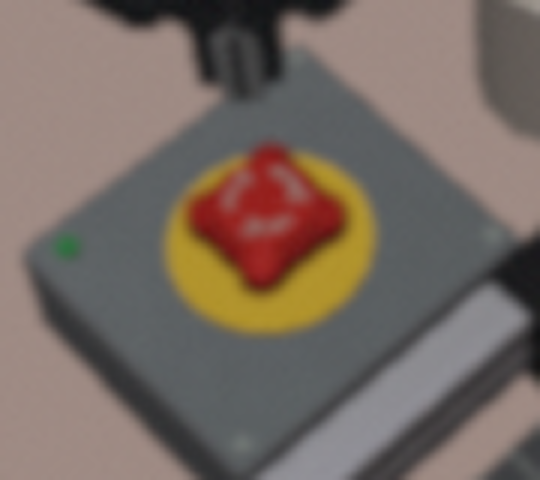

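The button stays down on its own: in the wrist view the top is at (279,217), lower on the disc than before. I'll open the gripper partly and push with one finger's flat pad face, because that leaves no overhang above the lobe. First I'll turn and move out to the notch side, high up, then look.

Request:
apply_moves([
  [[8, -4, 0], 0.11, 50],
  [[16, -8, 0], 0.22, 50],
  [[24, -12, 0], 0.33, 50],
  [[32, -17, 0], 0.44, 50],
  [[39, -20, 0], 0.553, 50],
  [[39, -20, 0], 0.553, 50],
  [[39, -20, 0], 0.553, 50],
  [[39, -20, 0], 0.553, 50],
])

```text
t: 7.22
tool_pos: [0.5642, -0.0091, 0.1375]
tool_rot: [[-0.993, -0.118, -0.001], [-0.118, 0.993, 0.0], [0.001, 0.0, -1.0]]
force: [-0.3, 0.2, 0.5]
gripper_width: 0.587
```

```bash
cat > look.py <<'E'
import sys
from h import *
from cell import manip
k=sys.argv[1]
s=manip.state();print(s['t'],s['tool_pos'],s['force'],s['gripper_width'],s['tool_rot'][:,0],s['joints'][5])
P=manip.camera_params('wrist');np.savez(f'w{k}.npz',**P);im=manip.snapshot('wrist')[:,:,::-1].copy()
cv2.imwrite(f'pics/wrist{k}.png',im)
E
python3 look.py 5
python3 - <<'E'
from h import *
P=dict(np.load('w4.npz'));im=cv2.imread('pics/wrist4.png');my=mask(im,'yel')
c=max(cv2.findContours(my,0,cv2.CHAIN_APPROX_NONE)[0],key=len)[:,0]
c=c[c[:,1]<235]
hull=cv2.convexHull(c.reshape(-1,1,2))[:,0]
W=np.array([onz(P,p,.062)[:2] for p in c])
from scipy.optimize import least_squares
f=lambda q:np.hypot(*(W-q[:2]).T)-.036
r=least_squares(f,[.5256,.0105],loss='soft_l1',f_scale=.001);print('disc',r.x,np.abs(f(r.x)).mean())
E
```

```text
7.2167 [ 0.56420899 -0.00906822  0.1375249 ] [-0.30616873  0.1551551   0.52720848] 0.5865352660459077 [-9.92987400e-01 -1.18217043e-01  8.67892332e-04] -101.42862916603572Traceback (most recent call last):
  File "<stdin>", line 5, in <module>
TypeError: 'NoneType' object is not subscriptable
```

View pics/wrist5.png

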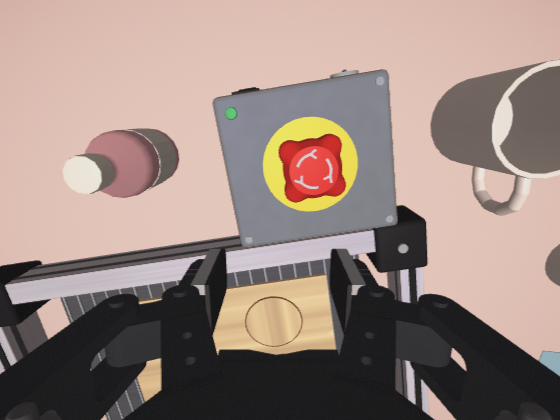

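```bash
cat > disc.py <<'E'
from h import *
from scipy.optimize import least_squares
def disc(k,maxrow):
    P=dict(np.load(f'w{k}.npz'));im=cv2.imread(f'pics/wrist{k}.png')
    h=cv2.cvtColor(im,cv2.COLOR_BGR2HSV);m=((h[...,0]>20)&(h[...,0]<35)&(h[...,1]>110)&(h[...,2]>150)).astype(np.uint8)
    m[maxrow:]=0
    n,l,st,c=cv2.connectedComponentsWithStats(m);i=1+np.argmax(st[1:,4]);m=(l==i).astype(np.uint8)
    cc=max(cv2.findContours(m,0,cv2.CHAIN_APPROX_NONE)[0],key=len)[:,0]
    W=np.array([onz(P,p,.062)[:2] for p in cc]);W=W[np.hypot(*(W-[.5256,.0105]).T)>.031]
    f=lambda q:np.hypot(*(W-q[:2]).T)-.036
    r=least_squares(f,[.5256,.0105],loss='soft_l1',f_scale=.001);print(k,'disc',r.x.round(4),np.abs(f(r.x)).mean().round(5))
    u,v=r.x
    return P
disc(1,240);disc(4,240)
P=disc(5,240)
im=cv2.imread('pics/wrist5.png')
T=np.array([.5642,-.0091,.1375]);X=np.array([-.993,-.118,0]);Y=np.array([-.118,.993,0])
for z in(.022,.028):
    print(z,[proj(P,T+[0,0,z]+.011*X+s*.025*Y).round(1) for s in(-1,1)])
E
python3 disc.py
```

```text
1 disc [0.5268 0.0086] 0.00113
4 disc [0.5259 0.0105] 0.00081
5 disc [0.5259 0.0107] 0.00043
0.022 [array([226.4, 243.8]), array([329.7, 243.8])]
0.028 [array([224.4, 248.6]), array([331.8, 248.6])]
```

The axis is at (0.5259, 0.0105) from two views, and the tips are about 28 mm above the TCP at this opening. Going down beside the lobe, then touching the box's top to check the height.

Request:
apply_moves([
  [[0, 0, -30], 0, 50],
  [[0, 0, -60], 0, 50],
  [[0, 0, -85], 0, 50],
  [[0, 0, -94], 0, 50],
  [[0, 0, -97], 0, 50],
  [[0, 0, -97], 0, 50],
  [[0, 0, -97], 0, 50],
])

```text
t: 7.85
tool_pos: [0.5654, -0.0093, 0.0425]
tool_rot: [[-0.993, -0.121, 0.002], [-0.121, 0.993, -0.0], [-0.002, -0.0, -1.0]]
force: [-1.1, 0.7, 0.3]
gripper_width: 0.584
```

```bash
python3 look.py 6
```

```text
7.85 [ 0.56544033 -0.00928449  0.04250463] [-1.09416661  0.69857117  0.312317  ] 0.5838290137305857 [-0.99260073 -0.12140675 -0.00204797] -101.62447181101241
```

View pics/wrist6.png

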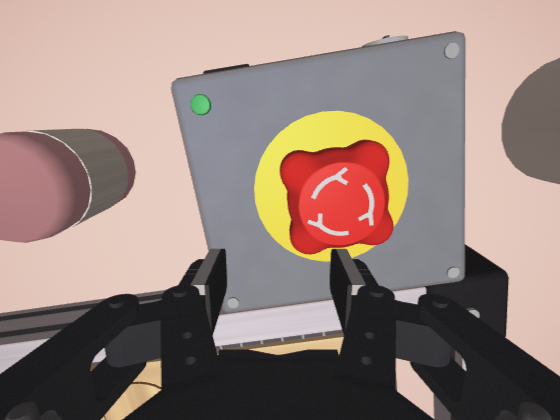

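The pushing pad's tip is at (335,250), in the notch between the lobes at (305,238) and (378,232), clear of both. Touching down.

Request:
apply_moves([
  [[0, 0, -2], 0, 50],
  [[0, 0, -3], 0, 50],
  [[0, 0, -4], 0, 50],
  [[0, 0, -4], 0, 50],
  [[0, 0, -4], 0, 50],
])

```text
t: 8.32
tool_pos: [0.5647, -0.0093, 0.037]
tool_rot: [[-0.993, -0.122, 0.0], [-0.122, 0.993, 0.0], [-0.0, 0.0, -1.0]]
force: [-0.6, 0.1, -0.1]
gripper_width: 0.586
```

Request:
apply_moves([
  [[0, 0, -1], 0, 50],
  [[0, 0, -2], 0, 50],
  [[0, 0, -2], 0, 50],
])

```text
t: 8.57
tool_pos: [0.5648, -0.0093, 0.0352]
tool_rot: [[-0.993, -0.122, 0.0], [-0.122, 0.993, -0.0], [-0.0, -0.0, -1.0]]
force: [-2.4, -0.9, 4.3]
gripper_width: 0.588
```

Contact is at TCP z = 0.035, with the tip on the yellow disc. I'll go up 4.5 mm and compute the arc.

Run:
```python
import numpy as np
ax=np.array([525.9,10.5]);p0=np.array([564.6,-9.5])
for f in [7,2,-3,-8,-12,-16,-20,-25,-30,-35,-40,-45,-50,-54,-58,-62,-66]:
    a=np.radians(f);u=np.array([np.cos(a),np.sin(a)]);c=np.array([np.sin(a),-np.cos(a)])
    p=ax+34.7*u+25*c;print(f,(p-p0).round(1),round(np.radians(f-7),3))
```

```text
7 [-1.2 -0.6] 0.0
2 [-3.1 -3.8] -0.087
-3 [-5.4 -6.8] -0.175
-8 [-7.8 -9.6] -0.262
-12 [-10.  -11.7] -0.332
-16 [-12.2 -13.6] -0.401
-20 [-14.6 -15.4] -0.471
-25 [-17.8 -17.3] -0.559
-30 [-21.1 -19. ] -0.646
-35 [-24.6 -20.4] -0.733
-40 [-28.2 -21.5] -0.82
-45 [-31.8 -22.2] -0.908
-50 [-35.5 -22.7] -0.995
-54 [-38.5 -22.8] -1.065
-58 [-41.5 -22.7] -1.134
-62 [-44.5 -22.4] -1.204
-66 [-47.4 -21.9] -1.274
```

Request:
apply_moves([
  [[0, 0, 4.5], 0, 50],
  [[0, 0, 4.5], 0, 50],
  [[0, 0, 4.5], 0, 50],
])

```text
t: 8.82
tool_pos: [0.5648, -0.0093, 0.0397]
tool_rot: [[-0.993, -0.122, 0.0], [-0.122, 0.993, -0.0], [-0.0, -0.0, -1.0]]
force: [-0.5, 0.1, 0.1]
gripper_width: 0.587
```

Request:
apply_moves([
  [[-1, -0.5, 0], 0, 50],
  [[-3, -4, 0], -0.087, 50],
  [[-5.5, -7, 0], -0.175, 50],
  [[-8, -9.5, 0], -0.262, 50],
  [[-10, -11.5, 0], -0.332, 50],
  [[-12, -13.5, 0], -0.401, 50],
  [[-14.5, -15.5, 0], -0.471, 50],
  [[-14.5, -15.5, 0], -0.471, 50],
])

```text
t: 9.48
tool_pos: [0.5499, -0.0249, 0.0394]
tool_rot: [[-0.939, 0.345, -0.0], [0.345, 0.939, 0.0], [0.0, 0.0, -1.0]]
force: [1.0, 0.8, -0.1]
gripper_width: 0.584
```

```bash
python3 look.py 7
```

```text
9.4833 [ 0.54988682 -0.02488745  0.03938092] [ 1.01775626  0.82615793 -0.11188971] 0.5841597431966321 [-9.38571609e-01  3.45084496e-01  1.60038931e-04] -76.22715748211468
```

View pics/wrist7.png

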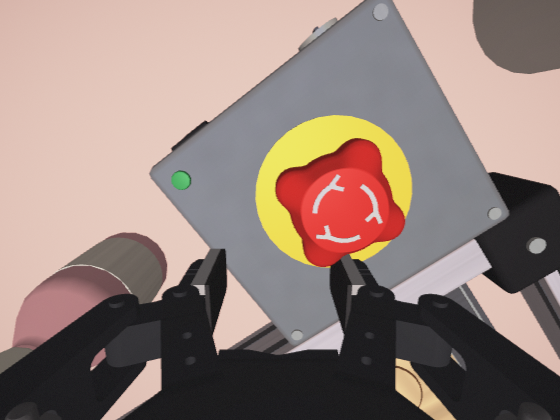

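The pad now bears on the lobe at (325,255) with about 1 N. Carrying on round.

Request:
apply_moves([
  [[-3.5, -2, 0], -0.088, 50],
  [[-6.5, -3.5, 0], -0.175, 50],
  [[-10, -5, 0], -0.262, 50],
  [[-13.5, -6, 0], -0.349, 50],
  [[-17.5, -6.5, 0], -0.437, 50],
  [[-17.5, -6.5, 0], -0.437, 50],
])

```text
t: 10.03
tool_pos: [0.5328, -0.0313, 0.0397]
tool_rot: [[-0.706, 0.709, 0.001], [0.709, 0.706, -0.0], [-0.001, 0.001, -1.0]]
force: [2.1, -1.1, 1.4]
gripper_width: 0.586
```

```bash
python3 look.py 8
```

```text
10.0333 [ 0.53281861 -0.03132669  0.03968891] [ 2.0545639  -1.10513075  1.36648563] 0.5863317880362329 [-0.70559066  0.70861916 -0.00083755] -52.168749394344644
```

View pics/wrist8.png

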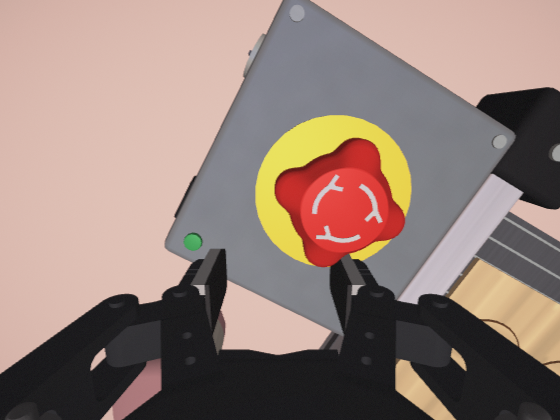

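The button turns with the finger, since the lobe stays in the same place in the picture while the box has rotated. The force is about 2.5 N. Now past the release angle.

Request:
apply_moves([
  [[-3.5, -0.5, 0], -0.088, 50],
  [[-6.5, -1, 0], -0.158, 50],
  [[-9.5, -1, 0], -0.228, 50],
  [[-12.5, -0.5, 0], -0.297, 50],
  [[-12.5, -0.5, 0], -0.297, 50],
  [[-12.5, -0.5, 0], -0.297, 50],
])

```text
t: 10.58
tool_pos: [0.5206, -0.0319, 0.0396]
tool_rot: [[-0.473, 0.881, 0.0], [0.881, 0.473, -0.0], [-0.0, 0.0, -1.0]]
force: [3.0, -1.3, 0.4]
gripper_width: 0.587
```

```bash
python3 look.py 9
```

```text
10.5833 [ 0.52056249 -0.03188485  0.03958708] [ 3.00504935 -1.34260259  0.35916373] 0.5870595846970478 [-4.73445177e-01  8.80823168e-01 -4.60309056e-04] -35.77328398904785
```

View pics/wrist9.png

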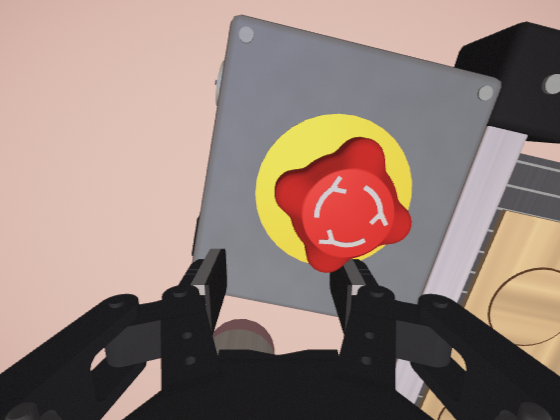

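The top face has grown from 88 to 94 px across, so it is up. Backing the finger out radially, then up.

Request:
apply_moves([
  [[1.5, -3, 0], 0, 50],
  [[3, -6, 0], 0, 50],
  [[5, -9, 0], 0, 50],
  [[5, -9, 0], 0, 50],
  [[5, -9, 20], 0, 50],
  [[5, -9, 55], 0, 50],
  [[5, -9, 90], 0, 50],
  [[5, -9, 120], 0, 50],
])

```text
t: 11.3
tool_pos: [0.5251, -0.0408, 0.1616]
tool_rot: [[-0.469, 0.883, 0.0], [0.883, 0.469, -0.0], [-0.0, 0.0, -1.0]]
force: [0.0, 0.2, -0.2]
gripper_width: 0.587
```

Request:
apply_moves([
  [[-20, 0, 10], 0, 50],
  [[-50, 0, 20], 0, 50],
  [[-80, 0, 20], 0, 50],
  [[-80, 0, 20], 0, 50],
  [[-80, 0, 20], 0, 50],
])

```text
t: 11.72
tool_pos: [0.4447, -0.0408, 0.18]
tool_rot: [[-0.469, 0.883, 0.001], [0.883, 0.469, -0.0], [-0.001, 0.001, -1.0]]
force: [0.3, 0.2, -0.0]
gripper_width: 0.586
```

```bash
python3 look.py 10
python3 - <<'E'
from h import *
from cell import manip
for n in('scene','top'):
    cv2.imwrite(f'pics/{n}10.png',manip.snapshot(n)[:,:,::-1])
im=cv2.imread('pics/scene10.png');cv2.imwrite('pics/sc10.png',cv2.resize(im[200:330,150:330],None,fx=4,fy=4,interpolation=cv2.INTER_CUBIC))
a=cv2.imread('pics/scene0.png');d=cv2.absdiff(a,im).max(2)
m0=mask(a,'red');m1=mask(im,'red');print(blobs(m0),blobs(m1))
for nm,(x0,y0,x1,y1) in dict(mug=(262,195,312,250),coast=(318,185,362,225),bottle=(155,275,192,325)).items(): print(nm,d[y0:y1,x0:x1].mean().round(2),(d[y0:y1,x0:x1]>30).sum())
E
```

```text
11.7167 [ 0.44466215 -0.04082504  0.1799887 ] [ 0.336018    0.16600054 -0.04835941] 0.5861448156983863 [-4.68978976e-01  8.83209173e-01 -5.26500517e-04] -37.91638971740728
[(np.int32(232), array([233.5, 257.3]), array([222, 246,  25,  22], dtype=int32))] [(np.int32(238), array([233.7, 257.3]), array([222, 246,  25,  22], dtype=int32))]
mug 4.09 0
coast 4.2 0
bottle 4.16 0
```

View pics/sc10.png

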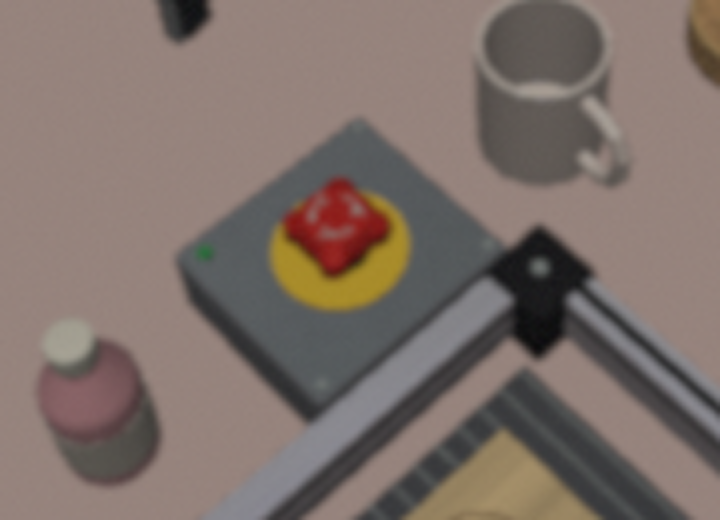

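View pics/wrist10.png

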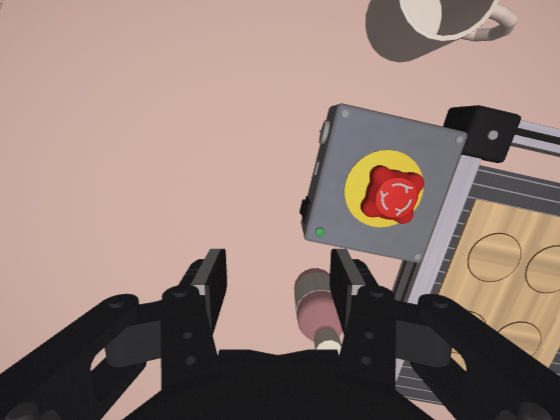

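The button is back exactly as it looked at the start: same red blob at (233.6,257.3), same box. The mug, bottle and coasters show no changed pixels, and the gripper is clear of everything. Handing in.

```bash
python3 -c "
from cell import manip
print(manip.close_job())"
```

```text
the job is handed in; nothing more can be done
None
```

I tested the emergency stop in the order asked, and the job was handed in at about 12 s of the 51 s allowed. The interface reports no verdict, and I could not read the button's joints, so what follows comes from forces and camera pictures.

- **Press and latch:** I pushed the button with the shut fingertips to its hard stop, reaching 20 N. I then lifted well clear for about 0.4 s, and the pictures showed it staying down with nothing touching it.
- **Turn and release:** With one finger of the half-open gripper I pushed a lobe clockwise, at about 3 N in the readings I took. The path was planned for about 0.8 rad of turn, and the pictures then showed the button had sprung up. I moved the finger straight out and up.
- **Last checks:** In the scene picture the button's outline is back where it was at the start, up and turned back to rest. The mug, bottle and coasters show no changed pixels, and the gripper stood clear of everything with no force on it.

One thing disagreed with the interface text. The real fingertips sit about 22 mm above the reported TCP when shut, and about 27 mm above it at 50 mm opening. I found this by touch and in the pictures, and corrected the heights for it.

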